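Lock the jack screw without losing its setting

TASK

The small jack's height has been set and its locknut must now be tightened. Drop the slotted holding key over the flat blade of the jack screw with its handle lying between the two pins of the rest, let go of it, then swing the locknut's lever clockwise (seen from above) until it comes up hard. The screw must not turn along beyond the little play of the key, and the key is left in place.

Things in the scene. Friction and masses are not known exactly. Their poses are not given: they have to be found in the camera images.
- key: Loose bare steel key, 0.5 kg, flat, 12 mm thick: oblong frame head 96 x 44 mm with a slot 76 x 22 mm through it, and a plain handle 24 mm wide in line. Origin: slot centre, underside; z up, x along the slot to the handle. Head x -48 to 48 mm, handle to 190 mm; balances at x = 68, grip across the handle near x = 80. The spanner with a round ring end does not fit.
- jack: Fixed iron jack. Origin on the screw axis at slab level; z up, x towards the rest. Plate 90 mm wide, 15 high, x -70 to 165 mm. On the axis: locknut 50 mm across, 36 to 52 mm high; screw collar, top at 63 mm; on it an upright blade 60 mm long (along x), 10 thick, top at 83. Seated key: slot round the blade, underside on collar and rest at 63 mm, its x along this x.
- rest (a point): Centre of the top of the iron rest block, 63 mm above the slab, at x = 125 mm of the jack. The block is 40 mm (x) by 74 mm; two upright steel pins 10 mm thick stand on it at 27 mm either side of this point, tops at 85 mm. The key's handle lies between them with about 10 mm room each side.
- peg (a point): Centre of the top, 82 mm high, of the upright steel peg at the end of the locknut's lever: 16 mm across, 36 to 82 mm high, 100 mm from the screw axis, on the side away from the rest. The lever is a 12 mm bar, its axis 44 mm high. Push the peg round the screw axis, clockwise from above.
- setscrew (a joint): Turn of the jack screw with its blade, rad, clockwise from above positive; 0 at the start (blade along the jack's x). It turns easily (0.04 N m) and carries the locknut: unheld, it turns along with the nut. With the key seated it can turn up to about 0.3 before the key bears on blade and pin.
- locknut (a joint): Turn of the locknut and lever relative to the screw, rad, clockwise from above positive: 0 to 0.25 at the start, hard stop (tight) at 1.1. Drag about 0.3 N m (3 N at the peg), no spring. At 0, with the screw at 0, the peg is 0.6 rad short of the line straight away from the rest; it swings through that line.
Mind the look-alikes: they are no part of the job. What is shaped like the key but purple is not meant.

How it is judged (in metres and radians):
On the way, in this order (a step that is already met when the one before it is completed fails the run):
1. the key is seated over the screw's blade with its handle on the rest, locknut still loose (horizontal distance between key and jack below 0.014 m and z of key in the frame of jack between 0.055 and 0.069 m and angle between key's own z axis and vertical below 0.1 rad and angle between the x axis of key and the x axis of jack, either way round below 0.3 rad and value of joint locknut below 0.5 rad and contact force between the fingers and key below 0.1 N), for 0.2 s.
2. the locknut is turned up tight while the key holds the screw (horizontal distance between key and jack below 0.014 m and z of key in the frame of jack between 0.055 and 0.069 m and angle between key's own z axis and vertical below 0.1 rad and angle between the x axis of key and the x axis of jack, either way round below 0.3 rad and value of joint locknut above 0.95 rad), for 0.1 s.
At the end, for the whole second after the job is handed in: The locknut is tight (above 0.95 rad of its 1.1), the screw is within 0.5 rad of its setting, and the key lies still and seated: slot centre within 14 mm of the screw axis, underside 55 to 69 mm high, level within 0.1 rad, along the jack's x within 0.3 rad (all of step 2 and value of joint setscrew between -0.5 and 0.5 rad and linear speed of key below 0.02 m/s); the robot touches nothing.
It fails at once if the screw turns more than 0.5 rad (29 degrees) from its setting (value of joint setscrew above 0.5 rad or value of joint setscrew below -0.5 rad).
It also fails if it takes over 54 s, if anything falls off the work surface, if the arm or the gripper's body presses on something with over 40 N, if the wrist force passes 120 N, or if a joint passes its speed limit or range.

ROBOT

A 6-joint arm with a two-finger parallel gripper is mounted at the origin on the work surface. World frame = base frame: x ahead of the robot, y to its left, z up, the work surface at z = 0. Lengths are in m, angles in degrees, forces in N, time in s.
With the tool pointing down it reaches from about 0.25 to 0.85 m from the base axis. Payload 12.5 kg.
Tool frame: the origin (TCP) lies midway between the tips of the shut fingers; the grasp point (between the pads) lies 19 mm behind it; z points along the fingers, y is the line along which they close (so a half turn about z gives the same grasp; the last joint's range is limited). The gripper opens to 93 mm and grips with 3 to 60 N. Pads are 15 mm wide; open, the fingers measure 128 mm over their backs; the gripper's body (75 mm by 188 mm) begins 65 mm behind the grasp point.
Start: joints at [-71.826, 20.094, 94.641, -0, 65.266, -4.847], TCP at [0.215, -0.506, 0.219] pointing down, gripper open.
Joint ranges: [-157.81, 157.81], [-45, 120.19], [0.68, 151.7], [-89.99, 269.99], [4.06, 180], [-164.3, 164.3]. Speed limits (degrees/s): [127.2, 127.2, 159.86, 180, 180, 180].

INTERFACE

Orientations are given as a 3x3 rotation matrix whose columns are the frame's x, y, z axes.
In Python, from rig import state, read_camera, sign_off gives the robot as it stands. The module is installed in compiled form; this text tells all that it offers.
- The arm moves only by the tool arm_command, never from a script. Its arguments are lists of equal length, an entry for each row: "travel": the shift along the world's x, y, z as a fraction of full scale, a list of three; "twist": the turn, a rotation vector about the world's x, y, z as a fraction of full scale, a list of three. A call has 1 to 5 rows; each row is the pose to reach, as a shift and turn from the pose commanded when the call began; what a row does not reach only later rows make up. Full scale, the value 1, is 15 cm for a shift and 45 degrees for a turn. A row lasts 1/10 s, in which the tool goes at most 50 mm and 8.59 degrees, less where a joint would pass 70% of its speed; a pose out of reach is approached as far as the arm can. A call with a number of a shift or a turn outside -1 to 1 is refused whole. A call with a gripper value outside its range is refused whole. "jaw" is the opening, from 0 (shut) to 1 (fully open), set as the call begins (left out, the last holds). The fingers move at their own pace and stop on an object; "grip_force" is the grip in N (left out, the last holds). Time passes only in rows, so rows that repeat a pose let the fingers close. It gives the time, the measured TCP pose, the force, the opening and the grip force at its end, in the units of the state.
- state(): the state, without advancing time (a new reading comes with each control period).
- read_camera(name): name is "scene" or "top" or "wrist"; returns a dict with "frame" (400x640x3 uint8, red, green, blue), "K" (3x3 intrinsics, pixels), "view" (4x4, takes a point from world to camera coordinates). Camera axes: x right, y up, looking along -z (the intrinsics and any distortion apply to the point x, -y, -z); pixel columns grow to the right and rows downward; lengths in m; the calibration is good to about 2 mm. A picture is of the moment at which its call begins. There is no depth.
- sign_off(): hands the job in; it is judged then, once.
The state is a dict: "clock": time; "q": joint angles; "qd": joint speeds; "joint_torque": joint torques, N m; "ee_pos": TCP position; "orientation": TCP orientation; "ft_force": force on the tool from outside, world axes, zero at the start; "ft_torque": the same for the moment, N m; "grip_width": finger opening in m; "gripper_force": force on a finger pad.
Only numpy, scipy, OpenCV 4.12 (cv2) and the standard library are available. Lean on these libraries where they do the work, as an engineer would, in place of code of your own. Each camera call takes 0.05 s, during which the arm holds its last target. There are 200 camera calls.

## Working session

There is one attempt and no reset: what is moved stays moved. The work goes in short steps, Python scripts to look and compute and a tool call to move; the robot and the scene stay as the last step left them, time stands still between calls to the robot, and variables do not carry over. Pictures are saved under pics/ and viewed, at most 13 in all, crops included, and the job is handed in when it is done.

Besides the shell and the picture viewer there is one more tool, called after "Emit:" in YAML: its name, and indented under it one key for each argument. arm_command: Moves the arm, as the interface text tells. Its arguments: {"type":"object","properties":{"travel":{"type":"array"},"twist":{"type":"array"},"jaw":{"type":"number"},"grip_force":{"type":"number"}},"required":["travel","twist"]}

```bash
mkdir -p pics; cat > h.py <<'E'
import numpy as np, cv2
from rig import state, read_camera
def grab(n,f):
    c=read_camera(n); cv2.imwrite(f'pics/{f}.png',c['frame'][:,:,::-1]); np.savez(f'pics/{f}.npz',**c); return c
def ray(c,p):
    V=c['view'];R=V[:3,:3];o=-R.T@V[:3,3]
    d=np.linalg.inv(c['K'])@np.array([p[0],p[1],1.]); d=R.T@(d*[1,-1,-1]); return o,d/np.linalg.norm(d)
def plane(c,p,z):
    o,d=ray(c,p); return o+d*(z-o[2])/d[2]
def proj(c,P):
    V=c['view'];q=V[:3,:3]@np.array(P)+V[:3,3];q=c['K']@(q*[1,-1,-1]);return q[:2]/q[2]
def tri(c1,p1,c2,p2):
    o1,d1=ray(c1,p1);o2,d2=ray(c2,p2)
    s=np.linalg.lstsq(np.c_[d1,-d2],o2-o1,rcond=None)[0]
    a=o1+s[0]*d1;b=o2+s[1]*d2; return (a+b)/2,np.linalg.norm(a-b)
E
python3 - <<'E'
from h import *
for n in('top','scene'):
    c=grab(n,n+'0'); print(n,c['K'].round(1).tolist(),(-c['view'][:3,:3].T@c['view'][:3,3]).round(3), c.keys())
a=[cv2.imread(f'pics/{n}0.png') for n in('top','scene')]
E
```

```text
top [[446.9, 0.0, 329.0], [0.0, 446.9, 202.7], [0.0, 0.0, 1.0]] [ 0.383 -0.035  1.13 ] dict_keys(['frame', 'K', 'view'])
scene [[495.7, 0.0, 321.3], [0.0, 495.7, 197.4], [0.0, 0.0, 1.0]] [1.541 0.308 0.947] dict_keys(['frame', 'K', 'view'])
```

View pics/top0.png

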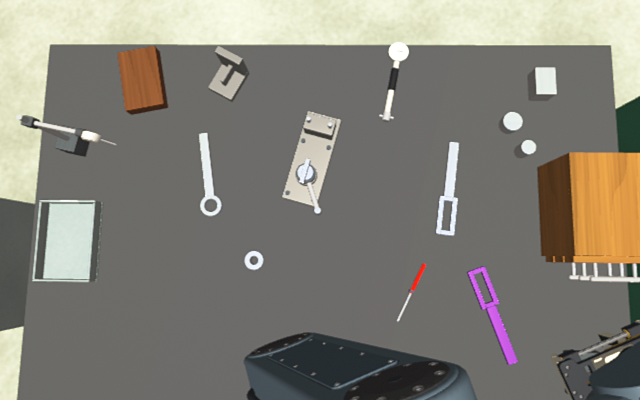

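View pics/scene0.png

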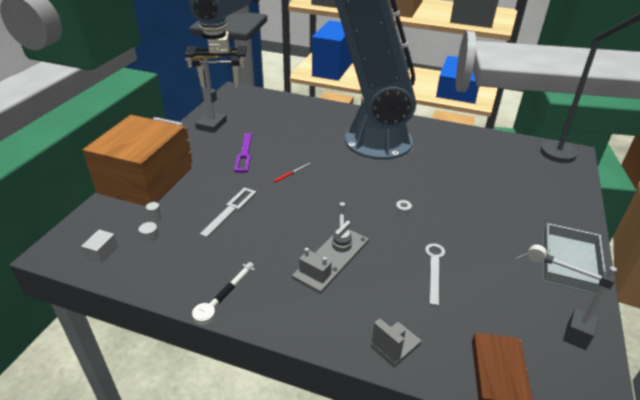

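Top view: the candidates are the bare-steel rectangular frame with handle at (450,190), the ring-end spanner at (207,175) and the purple copy at (493,315). The steel frame is the key, because its slot is oblong and it isn't purple. The jack is at (312,160), with the rest at the top (322,122), the screw at (307,172) and the peg at (318,210). I'll confirm with an enlarged crop.

```bash
python3 - <<'E'
from h import *
t=cv2.imread('pics/top0.png');s=cv2.imread('pics/scene0.png')
def cr(im,x,y,w,h,f): return cv2.resize(im[y:y+h,x:x+w],None,fx=f,fy=f,interpolation=cv2.INTER_CUBIC)
A=np.hstack([cr(t,275,100,80,120,3.0*5/6*2/2),cr(t,415,130,60,120,2.5)])
A=cr(t,270,100,80,120,5); A2=cr(t,430,130,40,120,5)[:600]
B=cr(s,280,190,100,100,2.9)[:290,:]; B2=cr(s,190,180,75,60,2.65)
W=np.zeros((600,800,3),np.uint8)
W[:,:400]=A; 
k=cr(t,430,135,40,105,2.8);W[:k.shape[0],420:420+k.shape[1]]=k
W[:B2.shape[0],560:560+B2.shape[1]]=B2
W[300:590,450:740]=B
cv2.imwrite('pics/crop0.png',W)
for n,im,box in(('top',t,(425,130,475,245)),('scene',s,(190,180,265,245))):
    c=np.load(f'pics/{n}0.npz'); x0,y0,x1,y1=box
    g=cv2.cvtColor(im,cv2.COLOR_BGR2GRAY)[y0:y1,x0:x1]
    m=(g>140).astype(np.uint8)
    cs,h=cv2.findContours(m,cv2.RETR_CCOMP,cv2.CHAIN_APPROX_NONE)
    for q,hh in zip(cs,h[0]):
        if cv2.contourArea(q)<15: continue
        r=cv2.minAreaRect(q); bp=cv2.boxPoints(r)+[x0,y0]
        print(n,'hole' if hh[3]>=0 else 'outer',np.round(r[0]+np.array([x0,y0]),1),np.round(r[1],1),bp.round(1).tolist())
        for z in(0.012,): print('  ',[plane(c,p,z)[:2].round(4).tolist() for p in bp], plane(c,r[0]+np.array([x0,y0]),z).round(4))
E
```

```text
top outer [449.3 188.2] [18.5 93.4] [[435.4, 233.7], [444.7, 140.8], [463.1, 142.6], [453.8, 235.6]]
   [[0.4475, -0.2783], [0.6849, -0.3064], [0.6804, -0.353], [0.4433, -0.3238]] [ 0.5625 -0.3152  0.012 ]
top hole [446.6 215.3] [10. 31.] [[440.1, 230.2], [443.2, 199.3], [453.1, 200.3], [450.0, 231.2]]
   [[0.4564, -0.29], [0.5341, -0.2993], [0.5318, -0.324], [0.4541, -0.3145]] [ 0.4939 -0.3069  0.012 ]
scene outer [226.8 211.2] [11.3 68.6] [[198.5, 231.5], [247.0, 183.0], [255.0, 191.0], [206.5, 239.5]]
   [[0.6737, -0.3437], [0.4188, -0.3193], [0.4477, -0.2776], [0.6946, -0.3064]] [ 0.5665 -0.3124  0.012 ]
scene hole [241.  197.5] [ 6.4 20.5] [[231.5, 202.5], [246.0, 188.0], [250.5, 192.5], [236.0, 207.0]]
   [[0.5247, -0.3186], [0.4437, -0.3105], [0.4596, -0.2872], [0.5391, -0.2962]] [ 0.4926 -0.3031  0.012 ]
```

View pics/crop0.png

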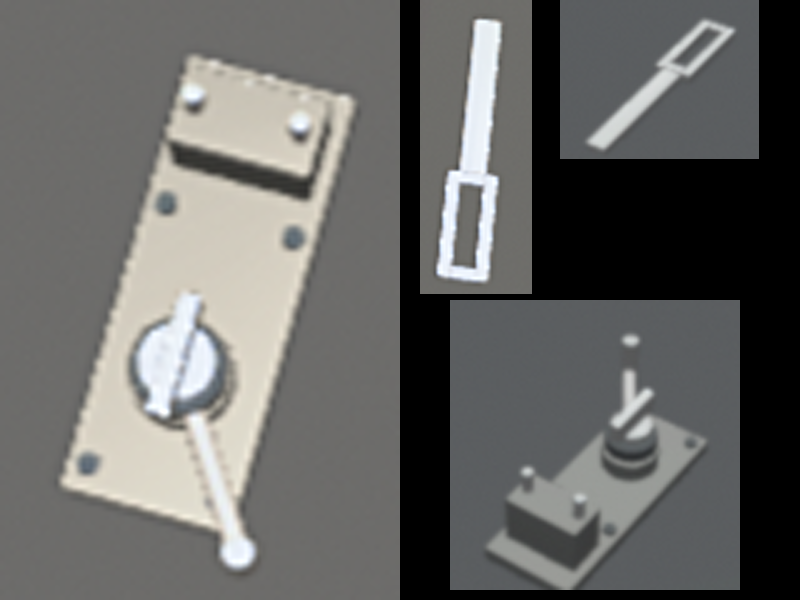

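The crop confirms it: the oblong steel frame is the key. In the jack crop the pins are at (192,98) and (300,125), the blade ends at (190,297) and (157,410), and the peg top at (238,553). I'll triangulate these across the two views.

```bash
python3 - <<'E'
from h import *
t=np.load('pics/top0.npz');s=np.load('pics/scene0.npz')
T=lambda x,y:((x+.5)/5-.5+270,(y+.5)/5-.5+100)
S=lambda x,y:((x-450+.5)/2.9-.5+280,(y-300+.5)/2.9-.5+190)
pts={'pinA':(T(192,98),S(579,499)),'pinB':(T(300,125),S(528,471)),'peg':(T(238,553),S(630,340)),
'bladeF':(T(190,299),S(617,425)),'bladeN':(T(160,408),S(648,395)),'keyslot':((446.6,215.3),(241,197.5)),'keytail':((453.9,141.7),(202.5,235.5))}
H={'pinA':.085,'pinB':.085,'peg':.082,'bladeF':.083,'bladeN':.083,'keyslot':.006,'keytail':.012}
for k,(a,b) in pts.items():
    P,e=tri(t,a,s,b); print(k,P.round(4),'gap',round(e,4),'top@z',plane(t,a,H[k])[:2].round(4),'scene@z',plane(s,b,H[k])[:2].round(4))
st=state();print(st['clock'],st['ee_pos'],np.round(st['orientation'],3).tolist(),st['ft_force'])
E
```

```text
pinA [0.7169 0.0405 0.0828] gap 0.003 top@z [0.7167 0.0389] scene@z [0.7186 0.0427]
pinB [ 0.7028 -0.0115  0.0852] gap 0.004 top@z [ 0.7035 -0.0134] scene@z [ 0.7021 -0.0096]
peg [0.4957 0.0153 0.0822] gap 0.0033 top@z [0.4962 0.0137] scene@z [0.4949 0.0168]
bladeF [0.6174 0.0408 0.083 ] gap 0.005 top@z [0.6181 0.0384] scene@z [0.6167 0.0432]
bladeN [0.565  0.0542 0.0802] gap 0.0045 top@z [0.5651 0.0518] scene@z [0.5675 0.0572]
keyslot [ 0.4931 -0.305   0.0124] gap 0.0039 top@z [ 0.4944 -0.3085] scene@z [ 0.4858 -0.3071]
keytail [ 0.6824 -0.3283  0.01  ] gap 0.0038 top@z [ 0.6826 -0.3296] scene@z [ 0.6842 -0.3248]
0.1 [ 0.21502189 -0.5059163   0.21818531] [[0.92, 0.391, -0.0], [0.391, -0.92, 0.001], [0.0, -0.001, -1.0]] [-3.23093117e-01 -6.24975171e-01 -3.72715634e-04]
```

Heights match the text: slab key 12 mm, blade about 83, pins about 85, peg 82. Blade to rest is 123 mm and peg to axis 100 mm. Key slot is at (0.493,-0.305) with yaw -7°. Jack axis is at (0.590,0.047) with yaw -15.2°. Moving above the key's grip point.

Emit:
arm_command:
  travel:
    - [0.33, 0.18, 0]
    - [0.66, 0.36, 0]
    - [1, 0.53, 0]
    - [1, 0.53, 0]
  twist:
    - [0, 0, -0.11]
    - [0, 0, -0.22]
    - [0, 0, -0.333]
    - [0, 0, -0.333]
  jaw: 0.7
  grip_force: 40

```text
clock: 0.5
ee_pos: [0.3679, -0.4245, 0.2184]
orientation: [[0.99, 0.139, 0.0], [0.139, -0.99, 0.001], [0.0, -0.001, -1.0]]
ft_force: [-0.8, 0.3, -0.0]
grip_width: 0.0672
gripper_force: 0.0
```

Emit:
arm_command:
  travel:
    - [0.33, 0.18, 0]
    - [0.66, 0.36, 0]
    - [1, 0.53, 0]
    - [1, 0.53, 0]
  twist:
    - [0, 0, -0.11]
    - [0, 0, -0.22]
    - [0, 0, -0.333]
    - [0, 0, -0.333]

```text
clock: 0.9
ee_pos: [0.5179, -0.3448, 0.2181]
orientation: [[0.993, -0.121, 0.0], [-0.121, -0.993, 0.001], [-0.0, -0.001, -1.0]]
ft_force: [-1.2, -0.1, 0.0]
grip_width: 0.0651
gripper_force: 0.0
```

Emit:
arm_command:
  travel:
    - [0.2, 0.11, 0]
    - [0.35, 0.22, 0]
    - [0.35, 0.22, 0]
    - [0.35, 0.22, 0]
  twist:
    - [0, 0, 0]
    - [0, 0, 0]
    - [0, 0, 0]
    - [0, 0, 0]

```text
clock: 1.3
ee_pos: [0.5671, -0.3143, 0.2182]
orientation: [[0.993, -0.12, -0.001], [-0.12, -0.993, 0.0], [-0.001, -0.0, -1.0]]
ft_force: [-0.7, -0.4, -1.4]
grip_width: 0.0651
gripper_force: 0.0
```

```bash
python3 - <<'E'
from h import *
c=grab('wrist','w1');st=state();print(st['clock'],st['ee_pos'],np.round(st['orientation'],3).tolist())
yaw=np.radians(-7);s0=np.array([.493,-.305]);u=np.array([np.cos(yaw),np.sin(yaw)]);v=np.array([-u[1],u[0]])
im=c['frame'][:,:,::-1].copy()
for x,y in((-38,11),(-38,-11),(38,11),(38,-11),(190,12),(190,-12)):
    p=proj(c,[*(s0+u*x/1e3+v*y/1e3),.012]); print(p.round(1)); cv2.circle(im,tuple(int(round(q)) for q in p),3,(0,0,255),1)
cv2.imwrite('pics/w1o.png',im)
E
```

```text
1.35 [ 0.56673118 -0.3147488   0.21833832] [[0.993, -0.121, -0.001], [-0.121, -0.993, 0.0], [-0.001, -0.0, -1.0]]
[307.8 258.4]
[323.1 258.5]
[307.5 207.6]
[323.6 207.6]
[306.1  89.3]
[325.5  89.4]
```

View pics/w1o.png

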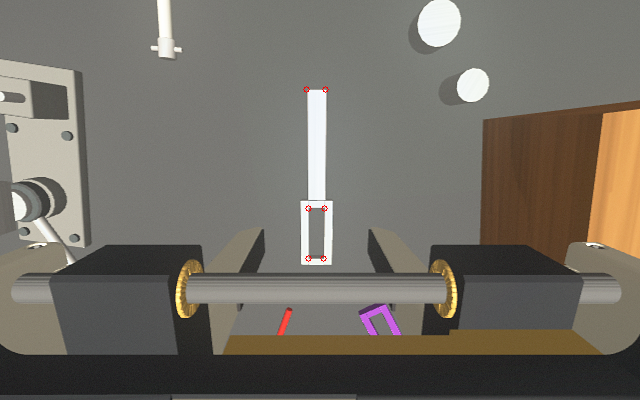

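The wrist view shows the projected slot and tail corners on the key: slot (308–323, 208–258), tail (306–325, 89). Estimate good to about 1 px, so I'll descend.

Emit:
arm_command:
  travel:
    - [0, 0, -0.3]
    - [0, 0, -0.6]
    - [0, 0, -0.9]
    - [0, 0, -1]
    - [0, 0, -1]
  twist:
    - [0, 0, 0]
    - [0, 0, 0]
    - [0, 0, 0]
    - [0, 0, 0]
    - [0, 0, 0]

```text
clock: 1.85
ee_pos: [0.5662, -0.3144, 0.0673]
orientation: [[0.993, -0.122, -0.003], [-0.122, -0.993, 0.002], [-0.003, -0.001, -1.0]]
ft_force: [-0.1, 1.2, 0.1]
grip_width: 0.065
gripper_force: 0.0
```

Emit:
arm_command:
  travel:
    - [0, 0, -0.2]
    - [0, 0, -0.35]
    - [0, 0, -0.42]
    - [0, 0, -0.425]
    - [0, 0, -0.425]
  twist:
    - [0, 0, 0]
    - [0, 0, 0]
    - [0, 0, 0]
    - [0, 0, 0]
    - [0, 0, 0]

```text
clock: 2.35
ee_pos: [0.5684, -0.3149, 0.0067]
orientation: [[0.993, -0.121, 0.002], [-0.121, -0.993, -0.001], [0.002, 0.001, -1.0]]
ft_force: [-0.3, 1.1, 0.1]
grip_width: 0.0648
gripper_force: 0.0
```

Emit:
arm_command:
  travel:
    - [0, 0, 0]
    - [0, 0, 0]
    - [0, 0, 0]
    - [0, 0, 0]
    - [0, 0, 0]
  twist:
    - [0, 0, 0]
    - [0, 0, 0]
    - [0, 0, 0]
    - [0, 0, 0]
    - [0, 0, 0]
  jaw: 0
  grip_force: 40

```text
clock: 2.85
ee_pos: [0.5677, -0.3142, 0.005]
orientation: [[0.993, -0.121, 0.0], [-0.121, -0.993, -0.0], [0.0, 0.0, -1.0]]
ft_force: [-1.1, 0.4, 0.3]
grip_width: 0.0297
gripper_force: 0.0
```

Emit:
arm_command:
  travel:
    - [0, 0, 0]
    - [0, 0, 0]
    - [0, 0, 0]
    - [0, 0, 0.05]
    - [0, 0, 0.1]
  twist:
    - [0, 0, 0]
    - [0, 0, 0]
    - [0, 0, 0]
    - [0, 0, 0]
    - [0, 0, 0]

```text
clock: 3.35
ee_pos: [0.5671, -0.3138, 0.0197]
orientation: [[0.993, -0.121, -0.001], [-0.121, -0.993, 0.001], [-0.001, -0.001, -1.0]]
ft_force: [-0.1, 0.1, -5.0]
grip_width: 0.0234
gripper_force: 40.0
```

Key gripped (23.4 mm) and about 5 N lifted. Carrying it to above the jack.

Emit:
arm_command:
  travel:
    - [0, 0, 0.15]
    - [0, 0, 0.4]
    - [0, 0, 0.65]
    - [0, 0, 0.8]
    - [0, 0, 0.8]
  twist:
    - [0, 0, 0]
    - [0, 0, 0]
    - [0, 0, 0]
    - [0, 0, 0]
    - [0, 0, 0]

```text
clock: 3.85
ee_pos: [0.569, -0.3149, 0.1437]
orientation: [[0.993, -0.121, 0.005], [-0.121, -0.993, -0.003], [0.005, 0.003, -1.0]]
ft_force: [0.7, -0.0, -5.8]
grip_width: 0.0233
gripper_force: 40.0
```

Emit:
arm_command:
  travel:
    - [0.05, 0.2, 0]
    - [0.1, 0.4, 0]
    - [0.17, 0.6, 0]
    - [0.22, 0.8, 0]
    - [0.28, 1, 0]
  twist:
    - [0, 0, -0.02]
    - [0, 0, -0.04]
    - [0, 0, -0.06]
    - [0, 0, -0.08]
    - [0, 0, -0.1]

```text
clock: 4.35
ee_pos: [0.6088, -0.1626, 0.138]
orientation: [[0.98, -0.199, -0.003], [-0.199, -0.98, 0.001], [-0.003, -0.0, -1.0]]
ft_force: [0.7, -0.2, -6.0]
grip_width: 0.0234
gripper_force: 40.0
```

Emit:
arm_command:
  travel:
    - [0.05, 0.2, 0]
    - [0.1, 0.4, 0]
    - [0.17, 0.6, 0]
    - [0.22, 0.8, 0]
    - [0.28, 0.95, 0]
  twist:
    - [0, 0, -0.02]
    - [0, 0, -0.04]
    - [0, 0, -0.06]
    - [0, 0, -0.08]
    - [0, 0, -0.082]

```text
clock: 4.85
ee_pos: [0.6508, -0.0197, 0.1379]
orientation: [[0.965, -0.261, -0.003], [-0.261, -0.965, 0.001], [-0.003, 0.0, -1.0]]
ft_force: [0.6, -1.2, -6.0]
grip_width: 0.0234
gripper_force: 40.0
```

Emit:
arm_command:
  travel:
    - [0.04, 0.15, 0]
    - [0.07, 0.3, 0]
    - [0.07, 0.33, 0]
    - [0.07, 0.33, 0]
    - [0.07, 0.33, 0]
  twist:
    - [0, 0, 0]
    - [0, 0, 0]
    - [0, 0, 0]
    - [0, 0, 0]
    - [0, 0, 0]

```text
clock: 5.35
ee_pos: [0.6615, 0.0271, 0.139]
orientation: [[0.965, -0.261, -0.001], [-0.261, -0.965, -0.0], [-0.001, 0.001, -1.0]]
ft_force: [0.4, 0.0, -5.3]
grip_width: 0.0236
gripper_force: 40.0
```

```bash
python3 - <<'E'
from h import *
st=state();print(st['clock'],st['ee_pos'],np.round(st['orientation'],3).tolist(),st['grip_width'])
w=grab('wrist','w2');t=grab('top','t2');s=grab('scene','s2')
f=lambda c,x,y,w_,h,k: cv2.resize(c['frame'][y:y+h,x:x+w_,::-1],None,fx=k,fy=k,interpolation=cv2.INTER_CUBIC)
W=np.zeros((600,800,3),np.uint8)
a=f(w,200,60,240,200,1.9);W[:380,:456]=a[:380,:456]
a=f(s,270,170,110,120,2.8);W[:a.shape[0],470:470+a.shape[1]]=a
a=f(t,270,95,100,130,1.9);W[350:350+a.shape[0],500:500+a.shape[1]]=a
cv2.imwrite('pics/c2.png',W)
E
```

```text
5.35 [0.66154491 0.02711384 0.13896081] [[0.965, -0.261, -0.001], [-0.261, -0.965, -0.0], [-0.001, 0.001, -1.0]] 0.023580080963096262
```

View pics/c2.png

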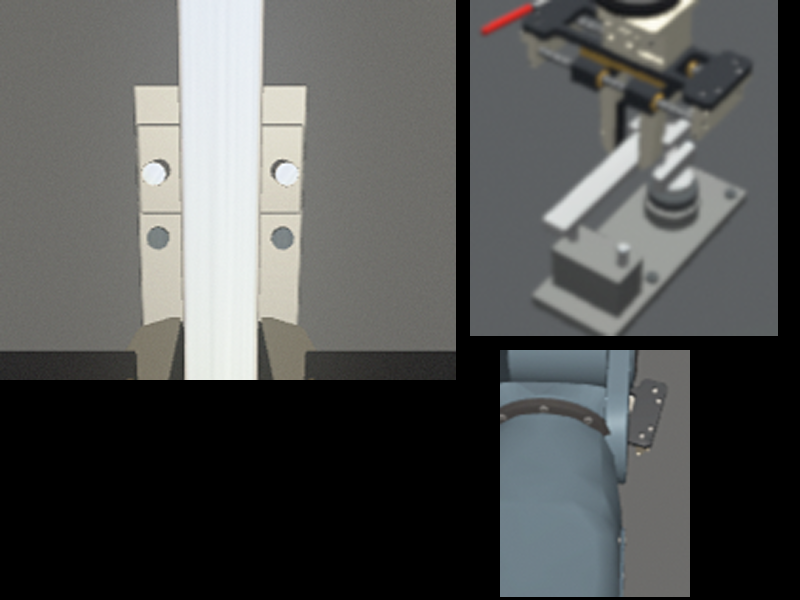

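The wrist view shows the handle centred between the pins: pins at (154,173) and (286,173), handle 180–263 in the crop. Now a numerical check of the lengthwise position.

```bash
python3 - <<'E'
from h import *
c=np.load('pics/w2.npz')
im=c['frame']
A,B=[(( x+.5)/1.9-.5+200,(173+.5)/1.9-.5+60) for x in(154,286)]
a,b=plane(c,A,.085),plane(c,B,.085);print('pins',a.round(4),b.round(4),np.linalg.norm(a-b),'mid',((a+b)/2).round(4),'yaw',np.degrees(np.arctan2(*(a-b)[[1,0]]))-90)
col=im[:,316].min(axis=1).astype(int);r=np.argmax(col>170);print('tail row',r,col[max(0,r-4):r+4])
st=np.array([.66154,.02711]);T=plane(c,(316,r-.5),.134+.012);print('tail',T.round(4),'dist from tcp',np.hypot(*(T[:2]-st)))
u=np.array([.965,-.261]);print('axis from pins',(((a+b)/2)[:2]-.125*u).round(4),'slot est',T[:2]-.19*u, st-.0745*u)
E
```

```text
pins [0.7191 0.0394 0.085 ] [ 0.705  -0.0123  0.085 ] 0.0535590997419679 mid [0.712  0.0136 0.085 ] yaw -15.159619110840296
tail row 35 [112 113 112  97 215 223 228 231]
tail [ 0.7728 -0.0032  0.146 ] dist from tcp 0.11531136365022122
axis from pins [0.5914 0.0462] slot est [0.58944779 0.04639465] [0.5896475 0.0465545]
```

Axis and slot estimates agree within 2 mm. Descending.

Emit:
arm_command:
  travel:
    - [0.007, 0, -0.1]
    - [0.007, 0, -0.2]
    - [0.007, 0, -0.3]
    - [0.007, 0, -0.35]
    - [0.007, 0, -0.35]
  twist:
    - [0, 0, 0]
    - [0, 0, 0]
    - [0, 0, 0]
    - [0, 0, 0]
    - [0, 0, 0]

```text
clock: 6.0
ee_pos: [0.6622, 0.0278, 0.0854]
orientation: [[0.965, -0.261, -0.003], [-0.261, -0.965, 0.0], [-0.003, 0.001, -1.0]]
ft_force: [-0.3, -0.5, -5.8]
grip_width: 0.0237
gripper_force: 40.0
```

Emit:
arm_command:
  travel:
    - [0, 0, -0.04]
    - [0, 0, -0.08]
    - [0, 0, -0.12]
    - [0, 0, -0.12]
    - [0, 0, -0.12]
  twist:
    - [0, 0, 0]
    - [0, 0, 0]
    - [0, 0, 0]
    - [0, 0, 0]
    - [0, 0, 0]

```text
clock: 6.5
ee_pos: [0.6632, 0.0278, 0.0694]
orientation: [[0.965, -0.261, -0.0], [-0.261, -0.965, -0.0], [-0.0, 0.0, -1.0]]
ft_force: [0.1, 0.2, -5.0]
grip_width: 0.0232
gripper_force: 40.0
```

Emit:
arm_command:
  travel:
    - [0, 0, -0.007]
    - [0, 0, -0.012]
    - [0, 0, -0.012]
  twist:
    - [0, 0, 0]
    - [0, 0, 0]
    - [0, 0, 0]

```text
clock: 6.8
ee_pos: [0.6634, 0.0278, 0.0679]
orientation: [[0.965, -0.261, 0.001], [-0.261, -0.965, -0.0], [0.001, -0.0, -1.0]]
ft_force: [0.6, -0.1, -3.9]
grip_width: 0.0234
gripper_force: 40.0
```

Emit:
arm_command:
  travel:
    - [0, 0, 0]
    - [0, 0, 0]
    - [0, 0, 0]
    - [0, 0, 0]
    - [0, 0, 0]
  twist:
    - [0, 0, 0]
    - [0, 0, 0]
    - [0, 0, 0]
    - [0, 0, 0]
    - [0, 0, 0]
  jaw: 0.6

```text
clock: 7.3
ee_pos: [0.6633, 0.0278, 0.0677]
orientation: [[0.965, -0.261, 0.0], [-0.261, -0.965, -0.0], [0.0, -0.0, -1.0]]
ft_force: [0.9, 0.4, -0.5]
grip_width: 0.0553
gripper_force: 0.0
```

Emit:
arm_command:
  travel:
    - [0, 0, 0.15]
    - [0, 0, 0.35]
    - [0, 0, 0.65]
    - [0, 0, 0.95]
    - [0, 0, 1]
  twist:
    - [0, 0, 0]
    - [0, 0, 0]
    - [0, 0, 0]
    - [0, 0, 0]
    - [0, 0, 0]

```text
clock: 7.8
ee_pos: [0.6652, 0.0278, 0.2237]
orientation: [[0.965, -0.261, 0.009], [-0.261, -0.965, -0.0], [0.009, -0.002, -1.0]]
ft_force: [0.4, 0.1, 0.0]
grip_width: 0.0557
gripper_force: 0.0
```

```bash
python3 - <<'E'
from h import *
w=grab('wrist','w3');s=grab('scene','s3')
W=np.zeros((400,800,3),np.uint8)
W[:,:450]=w['frame'][:,100:550,::-1]
a=cv2.resize(s['frame'][180:290,270:385,::-1],None,fx=2.95,fy=2.95,interpolation=cv2.INTER_CUBIC);W[:a.shape[0],455:455+a.shape[1]]=a
cv2.imwrite('pics/c3.png',W); print(state()['ee_pos'],state()['clock'])
E
```

```text
[0.66372726 0.02782846 0.2191084 ] 7.9
```

View pics/c3.png

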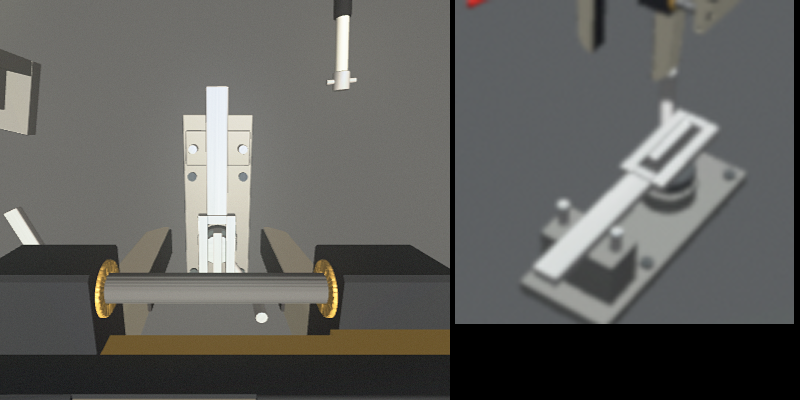

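The wrist and scene views show the key seated: blade inside the slot (wrist crop (217,250)), handle between the pins (193,149)/(243,149). The peg hasn't moved, at crop (262,318). Next I shut the fingers, turn the tool so its x axis points tangentially at the peg, and stand behind the peg.

Emit:
arm_command:
  travel:
    - [-0.2, -0.06, 0]
    - [-0.4, -0.12, 0]
    - [-0.6, -0.18, 0]
    - [-0.8, -0.24, 0]
    - [-1, -0.3, 0]
  twist:
    - [0, 0, 0.18]
    - [0, 0, 0.36]
    - [0, 0, 0.54]
    - [0, 0, 0.72]
    - [0, 0, 0.91]
  jaw: 0
  grip_force: 30

```text
clock: 8.4
ee_pos: [0.511, -0.0173, 0.2155]
orientation: [[0.898, 0.441, -0.003], [0.441, -0.898, 0.0], [-0.003, -0.002, -1.0]]
ft_force: [-0.0, 0.3, 0.4]
grip_width: 0.0201
gripper_force: 0.0
```

Emit:
arm_command:
  travel:
    - [-0.05, 0, 0]
    - [-0.05, 0, 0]
    - [-0.05, 0, 0]
    - [-0.05, 0, 0]
    - [-0.05, 0, 0]
  twist:
    - [0, 0, 0.18]
    - [0, 0, 0.36]
    - [0, 0, 0.54]
    - [0, 0, 0.72]
    - [0, 0, 0.91]

```text
clock: 8.9
ee_pos: [0.5047, -0.0171, 0.2156]
orientation: [[0.389, 0.921, -0.003], [0.921, -0.389, 0.0], [-0.001, -0.003, -1.0]]
ft_force: [0.2, -0.4, -0.2]
grip_width: 0.0008
gripper_force: 0.0
```

Emit:
arm_command:
  travel:
    - [0, 0, 0]
    - [0, 0, 0]
    - [0, 0, 0]
    - [0, 0, 0]
    - [0, 0, 0]
  twist:
    - [0, 0, 0.18]
    - [0, 0, 0.36]
    - [0, 0, 0.54]
    - [0, 0, 0.72]
    - [0, 0, 0.91]

```text
clock: 9.4
ee_pos: [0.5047, -0.0171, 0.2156]
orientation: [[-0.31, 0.951, -0.003], [0.951, 0.31, 0.0], [0.001, -0.003, -1.0]]
ft_force: [-0.4, 0.9, 0.1]
grip_width: 0.0005
gripper_force: 0.0
```

Emit:
arm_command:
  travel:
    - [0, 0, 0]
    - [0, 0, 0]
    - [0, 0, 0]
  twist:
    - [0, 0, 0]
    - [0, 0, 0]
    - [0, 0, 0]

```text
clock: 9.7
ee_pos: [0.5054, -0.0171, 0.2169]
orientation: [[-0.301, 0.954, -0.001], [0.954, 0.301, 0.0], [0.0, -0.001, -1.0]]
ft_force: [-0.0, 0.0, 0.7]
grip_width: 0.0003
gripper_force: 0.0
```

```bash
python3 - <<'E'
from h import *
s=grab('scene','s4');w=grab('wrist','w4')
W=np.zeros((400,800,3),np.uint8)
a=cv2.resize(s['frame'][110:290,260:400,::-1],None,fx=2.2,fy=2.2);W[:a.shape[0],:a.shape[1]]=a
W[:,320:]=w['frame'][:,80:560,::-1]
cv2.imwrite('pics/c4.png',W); print(state()['ee_pos'],state()['q'],state()['clock'],proj(w,[.4957,.0153,.082]))
E
```

```text
[ 0.50551763 -0.01715165  0.21729216] [-7.21792897e+00  1.56009598e+01  1.01118363e+02 -1.48041760e-04
  6.33091571e+01 -2.48095670e+01] 9.8 [315.72891833 161.14277112]
```

View pics/c4.png

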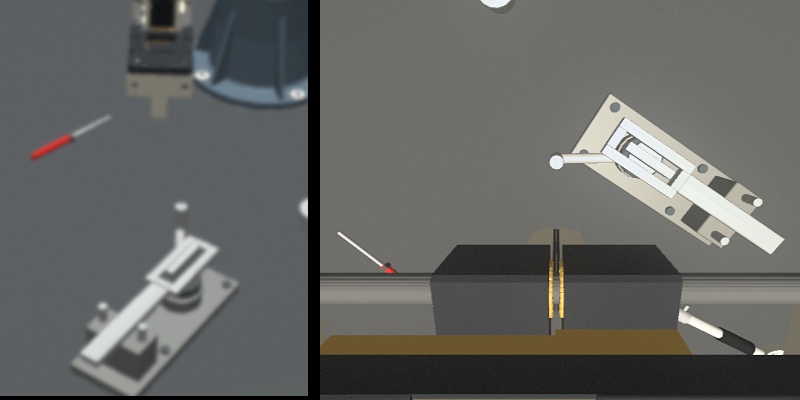

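Wrist view: the peg is at full-frame (317,161), within 2 px of the prediction and straight ahead of the shut fingers. Scene view: the key is still seated. Lowering to z ≈ 0.058 behind the peg.

Emit:
arm_command:
  travel:
    - [0, 0, -0.25]
    - [0, 0, -0.5]
    - [0, 0, -0.75]
    - [0, 0, -0.9]
    - [0, 0, -1]
  twist:
    - [0, 0, 0]
    - [0, 0, 0]
    - [0, 0, 0]
    - [0, 0, 0]
    - [0, 0, 0]

```text
clock: 10.3
ee_pos: [0.5048, -0.0171, 0.0657]
orientation: [[-0.303, 0.953, -0.002], [0.953, 0.303, 0.0], [0.001, -0.002, -1.0]]
ft_force: [0.3, 0.3, -0.1]
grip_width: 0.0003
gripper_force: 0.0
```

Emit:
arm_command:
  travel:
    - [0, 0, -0.03]
    - [0, 0, -0.06]
    - [0, 0, -0.06]
  twist:
    - [0, 0, 0]
    - [0, 0, 0]
    - [0, 0, 0]

```text
clock: 10.6
ee_pos: [0.5059, -0.0172, 0.0588]
orientation: [[-0.304, 0.953, 0.0], [0.953, 0.304, -0.0], [-0.0, 0.0, -1.0]]
ft_force: [-0.0, 0.7, 0.2]
grip_width: 0.0006
gripper_force: 0.0
```

```bash
python3 - <<'E'
from h import *
C=np.array([.591,.0465]);st=state();p=np.array(st['ee_pos']);print(p,st['ft_force'])
# tool centre trails peg by d tangentially; path of waypoints: peg angle th
d=.016
for th in np.radians([198,188,178,168,158,148,138,128,118]):
    r=np.array([np.cos(th),np.sin(th)]);tn=np.array([r[1],-r[0]])
    q=C+.1*r-d*tn; print(round(np.degrees(th)),q.round(4),'yaw',round(np.degrees(th)-90,1),'shift/0.15 from now',((q-p[:2])/.15).round(3))
E
```

```text
[ 0.50586043 -0.0171899   0.05880105] [-0.01824154  0.65876638  0.24208291]
198 [5.008e-01 4.000e-04] yaw 108.0 shift/0.15 from now [-0.033  0.117]
188 [0.4942 0.0167] yaw 98.0 shift/0.15 from now [-0.078  0.226]
178 [0.4905 0.034 ] yaw 88.0 shift/0.15 from now [-0.102  0.341]
168 [0.4899 0.0516] yaw 78.0 shift/0.15 from now [-0.107  0.459]
158 [0.4923 0.0691] yaw 68.0 shift/0.15 from now [-0.09   0.575]
148 [0.4977 0.0859] yaw 58.0 shift/0.15 from now [-0.054  0.687]
138 [0.506  0.1015] yaw 48.0 shift/0.15 from now [0.001 0.791]
128 [0.5168 0.1155] yaw 38.0 shift/0.15 from now [0.073 0.884]
118 [0.5299 0.1273] yaw 28.0 shift/0.15 from now [0.16  0.963]
```

Emit:
arm_command:
  travel:
    - [-0.033, 0.117, 0]
    - [-0.058, 0.17, 0]
    - [-0.078, 0.226, 0]
    - [-0.092, 0.283, 0]
    - [-0.102, 0.341, 0]
  twist:
    - [0, 0, 0]
    - [0, 0, -0.11]
    - [0, 0, -0.22]
    - [0, 0, -0.33]
    - [0, 0, -0.44]

```text
clock: 11.1
ee_pos: [0.4907, 0.034, 0.0595]
orientation: [[0.04, 0.999, 0.001], [0.999, -0.04, -0.001], [-0.0, 0.001, -1.0]]
ft_force: [0.6, -2.9, -0.2]
grip_width: 0.0003
gripper_force: 1.6
```

Emit:
arm_command:
  travel:
    - [-0.004, 0.058, 0]
    - [-0.005, 0.118, 0]
    - [0.002, 0.176, 0]
    - [0.012, 0.234, 0]
    - [0.012, 0.234, 0]
  twist:
    - [0, 0, -0.11]
    - [0, 0, -0.22]
    - [0, 0, -0.33]
    - [0, 0, -0.44]
    - [0, 0, -0.44]

```text
clock: 11.6
ee_pos: [0.4926, 0.0696, 0.0594]
orientation: [[0.373, 0.928, 0.001], [0.928, -0.373, -0.0], [0.0, 0.001, -1.0]]
ft_force: [0.1, -0.7, -0.1]
grip_width: 0.0001
gripper_force: 0.3
```

```bash
python3 - <<'E'
from h import *
s=grab('scene','s5');w=grab('wrist','w5')
W=np.zeros((400,800,3),np.uint8)
a=cv2.resize(s['frame'][150:290,270:390,::-1],None,fx=2.6,fy=2.6);W[:a.shape[0],:a.shape[1]]=a
W[:,320:]=w['frame'][:,160:,::-1]
cv2.imwrite('pics/c5.png',W); print(state()['ee_pos'],state()['ft_force'])
E
```

```text
[0.49248005 0.06902551 0.05914426] [ 0.06117847  0.06174022 -0.2253962 ]
```

View pics/c5.png

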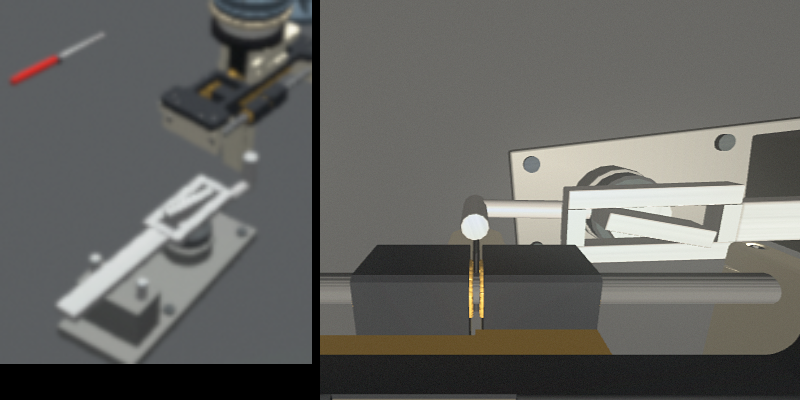

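The wrist view shows the peg at crop (475,225) against the fingers, and the blade turned inside the slot by about the allowed play. The key is still seated. Pushing on in smaller steps.

Emit:
arm_command:
  travel:
    - [0.009, 0.028, 0]
    - [0.018, 0.056, 0]
    - [0.027, 0.084, 0]
    - [0.036, 0.112, 0]
    - [0.036, 0.112, 0]
  twist:
    - [0, 0, -0.055]
    - [0, 0, -0.11]
    - [0, 0, -0.165]
    - [0, 0, -0.22]
    - [0, 0, -0.22]

```text
clock: 12.2
ee_pos: [0.4978, 0.0857, 0.0589]
orientation: [[0.526, 0.851, 0.0], [0.851, -0.526, -0.0], [0.0, 0.0, -1.0]]
ft_force: [-0.9, -0.8, 0.3]
grip_width: 0.0003
gripper_force: 0.6
```

Emit:
arm_command:
  travel:
    - [0.013, 0.026, 0]
    - [0.026, 0.052, 0]
    - [0.04, 0.078, 0]
    - [0.055, 0.104, 0]
    - [0.055, 0.104, 0]
  twist:
    - [0, 0, -0.055]
    - [0, 0, -0.11]
    - [0, 0, -0.165]
    - [0, 0, -0.22]
    - [0, 0, -0.22]

```text
clock: 12.7
ee_pos: [0.5059, 0.1013, 0.0587]
orientation: [[0.664, 0.748, 0.0], [0.748, -0.664, 0.0], [0.0, 0.0, -1.0]]
ft_force: [-0.4, -0.1, -0.0]
grip_width: 0.0004
gripper_force: 0.6
```

Emit:
arm_command:
  travel:
    - [0.018, 0.024, 0]
    - [0.036, 0.047, 0]
    - [0.054, 0.07, 0]
    - [0.072, 0.093, 0]
    - [0.072, 0.093, 0]
  twist:
    - [0, 0, -0.055]
    - [0, 0, -0.11]
    - [0, 0, -0.165]
    - [0, 0, -0.22]
    - [0, 0, -0.22]

```text
clock: 13.2
ee_pos: [0.5166, 0.1153, 0.0586]
orientation: [[0.782, 0.623, -0.0], [0.623, -0.782, 0.0], [-0.0, -0.0, -1.0]]
ft_force: [-0.1, -0.9, 1.2]
grip_width: 0.0008
gripper_force: 0.6
```

```bash
python3 - <<'E'
from h import *
s=grab('scene','s6');w=grab('wrist','w6')
W=np.zeros((400,800,3),np.uint8)
a=cv2.resize(s['frame'][150:290,270:390,::-1],None,fx=2.6,fy=2.6);W[:a.shape[0],:a.shape[1]]=a
W[:,320:]=w['frame'][:,160:,::-1]
cv2.imwrite('pics/c6.png',W); st=state();print(st['clock'],st['ee_pos'],st['ft_force'])
E
```

```text
13.3 [0.51650132 0.11518722 0.05858737] [-1.27968895 -0.71147322  0.75918773]
```

View pics/c6.png

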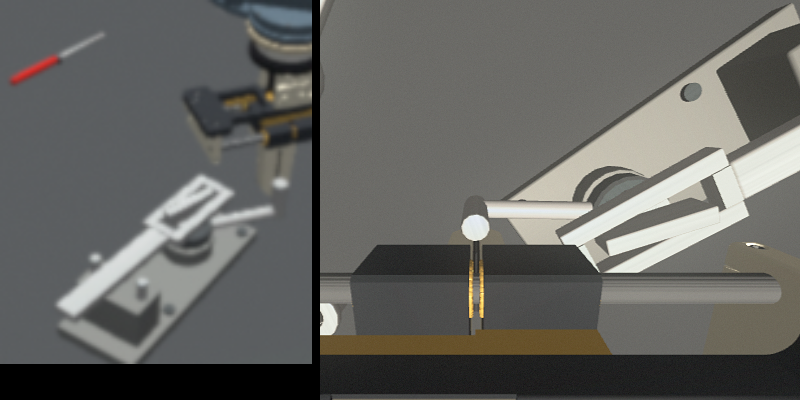

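The key holds the blade, as before. Peg at crop (475,227). Going on in small steps and watching the force.

Emit:
arm_command:
  travel:
    - [0.01, 0.01, 0]
    - [0.02, 0.02, 0]
    - [0.03, 0.03, 0]
    - [0.032, 0.033, 0]
    - [0.032, 0.033, 0]
  twist:
    - [0, 0, -0.03]
    - [0, 0, -0.06]
    - [0, 0, -0.09]
    - [0, 0, -0.09]
    - [0, 0, -0.09]

```text
clock: 13.8
ee_pos: [0.5215, 0.1204, 0.0586]
orientation: [[0.825, 0.565, 0.0], [0.565, -0.825, -0.0], [0.0, 0.0, -1.0]]
ft_force: [-1.7, -1.4, 0.9]
grip_width: 0.0005
gripper_force: 0.9
```

```bash
python3 - <<'E'
from h import *
c=np.load('pics/w6.npz');C=np.array([.591,.0465])
p=plane(c,(315,227),.082)[:2]-C;a=plane(c,(447,246),.083);b=plane(c,(560,213),.083)
th=np.degrees(np.arctan2(p[1],p[0]));bl=np.degrees(np.arctan2(*(b-a)[[1,0]]))
scr=np.radians(-15.2-bl);print(th,np.hypot(*p),'blade',bl,'screw',scr,'nut',np.radians(199.2-th)-scr)
st=state();print(st['ft_force'],st['ee_pos'])
E
```

```text
127.3053779698853 0.09987108243873997 blade -33.33637283692001 screw 0.31653942037351884 nut 0.9382584485288323
[-1.70795653 -1.44519815  0.89257164] [0.52154021 0.12041897 0.05855548]
```

Nut was about 0.94 before that step, so about 1.0 now. A few more degrees to the stop.

Emit:
arm_command:
  travel:
    - [0.01, 0.007, 0]
    - [0.02, 0.014, 0]
    - [0.02, 0.014, 0]
  twist:
    - [0, 0, -0.02]
    - [0, 0, -0.04]
    - [0, 0, -0.04]

```text
clock: 14.1
ee_pos: [0.5244, 0.1228, 0.0585]
orientation: [[0.843, 0.538, -0.0], [0.538, -0.843, 0.0], [-0.0, -0.0, -1.0]]
ft_force: [-2.8, 0.2, 1.3]
grip_width: 0.0004
gripper_force: 1.2
```

Emit:
arm_command:
  travel:
    - [0.01, 0.007, 0]
    - [0.02, 0.013, 0]
    - [0.02, 0.013, 0]
  twist:
    - [0, 0, -0.02]
    - [0, 0, -0.04]
    - [0, 0, -0.04]

```text
clock: 14.4
ee_pos: [0.5274, 0.1246, 0.0585]
orientation: [[0.86, 0.511, -0.0], [0.511, -0.86, 0.0], [-0.0, -0.0, -1.0]]
ft_force: [-2.2, 1.5, 0.6]
grip_width: 0.0004
gripper_force: 1.2
```

Emit:
arm_command:
  travel:
    - [0.007, 0.004, 0]
    - [0.014, 0.008, 0]
    - [0.014, 0.008, 0]
  twist:
    - [0, 0, -0.02]
    - [0, 0, -0.02]
    - [0, 0, -0.02]

```text
clock: 14.7
ee_pos: [0.5286, 0.1255, 0.0584]
orientation: [[0.867, 0.498, -0.002], [0.498, -0.867, -0.0], [-0.002, -0.001, -1.0]]
ft_force: [-7.9, -0.8, 3.9]
grip_width: 0.0004
gripper_force: 3.9
```

```bash
python3 - <<'E'
from h import *
s=grab('scene','s7');w=grab('wrist','w7')
W=np.zeros((400,800,3),np.uint8)
a=cv2.resize(s['frame'][150:290,270:390,::-1],None,fx=2.6,fy=2.6);W[:a.shape[0],:a.shape[1]]=a
W[:,320:]=w['frame'][:,160:,::-1]
cv2.imwrite('pics/c7.png',W); st=state();print(st['clock'],st['ee_pos'],st['ft_force'])
E
```

```text
14.8 [0.52853144 0.12545975 0.05836555] [-8.02758586 -1.11424565  4.11922728]
```

View pics/c7.png

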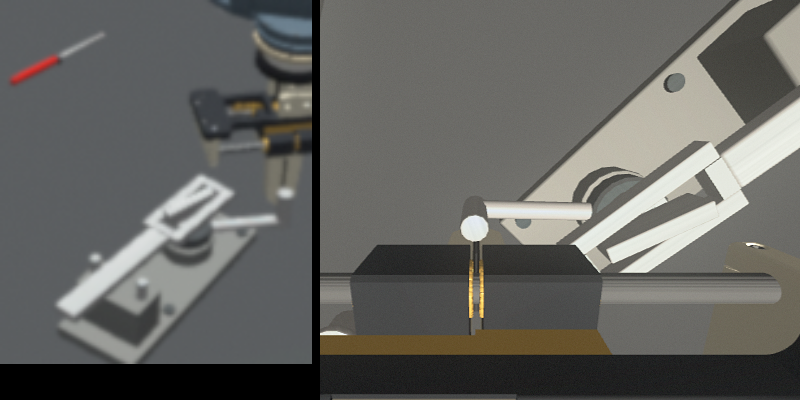

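Force has tripled and the lever has come up hard; the key is still seated. I'll check the angles, nudge once, then back off.

```bash
python3 - <<'E'
from h import *
c=np.load('pics/w7.npz');C=np.array([.591,.0465])
p=plane(c,(315,228),.082)[:2]-C;a=plane(c,(450,257),.083);b=plane(c,(557,206),.083)
th=np.degrees(np.arctan2(p[1],p[0]));bl=np.degrees(np.arctan2(*(b-a)[[1,0]]))
a=plane(c,(416,241),.075);b=plane(c,(553,144),.075);ky=np.degrees(np.arctan2(*(b-a)[[1,0]]))
scr=np.radians(-15.2-bl);print(th,'blade',bl,'key',ky,'screw',scr,'nut',np.radians(199.2-th)-scr)
E
```

```text
118.45228911870093 blade -31.154019443671327 key -20.961139311901395 screw 0.27845016821925866 nut 1.1308632501078622
```

Emit:
arm_command:
  travel:
    - [0.007, 0.004, 0]
    - [0.007, 0.004, 0]
  twist:
    - [0, 0, 0]
    - [0, 0, 0]

```text
clock: 15.0
ee_pos: [0.529, 0.1258, 0.0583]
orientation: [[0.867, 0.498, -0.004], [0.498, -0.867, -0.001], [-0.004, -0.001, -1.0]]
ft_force: [-10.9, -2.1, 5.7]
grip_width: 0.0
gripper_force: 5.5
```

Nut is about 1.1 (hard stop, 12 N), screw about 0.28 and key yaw within 0.1 rad. Backing off along the tangent, then up.

Emit:
arm_command:
  travel:
    - [-0.03, -0.018, 0]
    - [-0.1, -0.06, 0]
    - [-0.2, -0.11, 0]
    - [-0.2, -0.11, 0.1]
    - [-0.2, -0.11, 0.3]
  twist:
    - [0, 0, 0]
    - [0, 0, 0]
    - [0, 0, 0]
    - [0, 0, 0]
    - [0, 0, 0]

```text
clock: 15.5
ee_pos: [0.5, 0.1093, 0.1029]
orientation: [[0.868, 0.497, -0.002], [0.497, -0.868, -0.0], [-0.002, -0.0, -1.0]]
ft_force: [0.6, 0.8, 0.5]
grip_width: 0.0006
gripper_force: 0.0
```

Emit:
arm_command:
  travel:
    - [-0.1, 0, 0.3]
    - [-0.2, 0, 0.6]
    - [-0.3, 0, 0.8]
    - [-0.3, 0, 0.8]
    - [-0.3, 0, 0.8]
  twist:
    - [0, 0, 0]
    - [0, 0, 0]
    - [0, 0, 0]
    - [0, 0, 0]
    - [0, 0, 0]

```text
clock: 16.0
ee_pos: [0.4562, 0.1097, 0.2239]
orientation: [[0.867, 0.498, 0.003], [0.498, -0.867, 0.0], [0.002, 0.001, -1.0]]
ft_force: [-0.6, 0.1, -0.6]
grip_width: 0.0004
gripper_force: 0.0
```

```bash
python3 - <<'E'
from h import *
s=grab('scene','s8');w=grab('wrist','w8')
W=np.zeros((400,800,3),np.uint8)
a=cv2.resize(s['frame'][150:290,270:390,::-1],None,fx=2.6,fy=2.6);W[:a.shape[0],:a.shape[1]]=a
W[:,320:]=w['frame'][:,160:,::-1]
cv2.imwrite('pics/c8.png',W); st=state();print(st['clock'],st['ee_pos'],st['ft_force'])
E
```

```text
16.1 [0.45567137 0.1095773  0.22251018] [0.57252625 0.90279909 0.37722603]
```

View pics/c8.png

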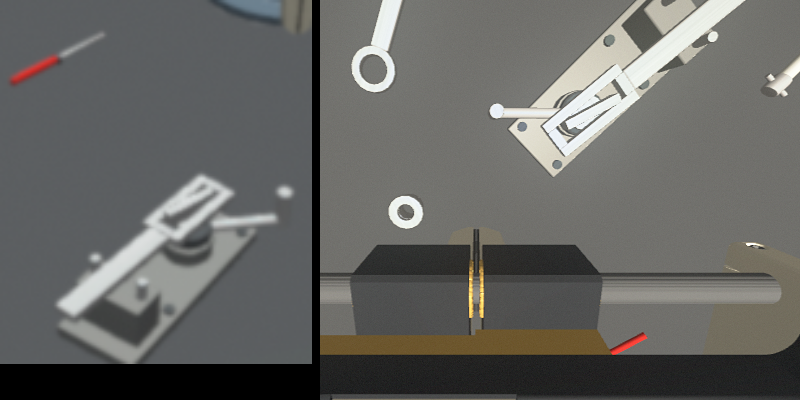

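The lever has swung round to its stop, with the peg at crop (496,111). The key lies flat between the pins, with its head centred near (591,111). One numerical check before I hand in.

```bash
python3 - <<'E'
from h import *
c=np.load('pics/w8.npz');C=np.array([.591,.0465])
m=np.mean([(457,65),(480,95),(383,127),(405,157)],0);k=plane(c,m,.075)[:2];print('key centre off axis',k-C,np.hypot(*(k-C)))
p=plane(c,(336,111),.082)[:2]-C;th=np.degrees(np.arctan2(p[1],p[0]));print('peg',th,np.hypot(*p),'total',np.radians(199.2-th))
d=abs(np.hypot(*(k-C)))
if d<.012 and np.radians(199.2-th)>1.3:
    from rig import sign_off; print(sign_off())
E
```

```text
key centre off axis [ 0.00133958 -0.00076439] 0.0015423223991438862
peg 119.61569983788755 0.10039142579582852 total 1.389008070724319
the job is handed in; nothing more can be done
None
```

The job is handed in: the locknut is turned to its hard stop (nut about 1.1 rad, screw about 0.28 rad), and the key is left seated about 1.5 mm off the screw axis, all estimated from the camera images; the hand-in returned no verdict.

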